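# Index the sample changer to the next slot

## Robot

A 7-joint arm with a two-finger parallel gripper is mounted at the origin on the work surface. World frame = base frame: x ahead of the robot, y to its left, z up, the work surface at z = 0. Lengths are in mm, angles in rad, forces in N, time in s.
With the tool pointing down it reaches from about 400 to 875 mm from the base axis. Payload 4.4 kg.
Tool frame: the origin (TCP) lies midway between the tips of the shut fingers; the grasp point (between the pads) lies 19 mm behind it; x points along the fingers, y is the direction in which the jaws open and shut, and the axes are right-handed (so a half turn about x gives the same grasp; the last joint's range is limited). The gripper opens to 85 mm and grips with 20 to 120 N. Pads are 22 mm wide; open, the fingers measure 114 mm over their backs; the gripper's body (76 mm by 85 mm) begins 54 mm behind the grasp point. The pads swing forward as they close: fully open they stand 13 mm farther back than shut.
Start: joints at [1.235, 0.628, 0.038, 1.517, -0.027, 0.996, -0.02], TCP at [173.278, -626.492, 231.313] pointing down, gripper open.
Joint ranges: [-3.06, 3.06], [-0.37, 2.12], [-1.25, 1.32], [0.18, 2.47], [-1.1, 4.24], [0.23, 1.98], [-2.94, 2.94]. Speed limits (rad/s): [2.57, 2.57, 3.14, 3.14, 3.14, 3.14, 3.14].

## Interface

Orientations are given as [roll, pitch, yaw] about the fixed x, y, z axes, in that order (R = Rz(yaw) Ry(pitch) Rx(roll)).
In Python, from cell import ctrl gives the robot as it stands.
- The arm moves only by the tool arm_command, never from a script. Its argument "series" is a list of rows, each a list of 7 numbers: the opening, from 0 (shut) to 1 (fully open), then the shift along the world's x, y, z in cm, then the turn, a rotation vector about the world's x, y, z in degrees. In form: [[claw, x, y, z, rx, ry, rz], ...]. A call has 1 to 20 rows; each row shifts and turns the commanded pose from where the row before left it; what a row does not reach is not made up. A row lasts 1/12 s, in which the tool goes at most 41.7 mm and 7.16 degrees, less where a joint would pass 70% of its speed; a pose out of reach is approached as far as the arm can. A call with a gripper value outside its range is refused whole. The fingers move at their own pace and stop on an object; the grip force is fixed at half the most. Time passes only in rows, so rows that do not move let the fingers close. It gives the time, the measured TCP pose, the force and the opening at its end, in the units of the state.
- ctrl.read_state(): the state, without advancing time (a new reading comes with each control period).
- ctrl.get_image(name): name is "side" or "top"; returns the picture (400x640x3 uint8, blue, green, red); there is no depth.
- ctrl.calibration(name): a dict with "fovy" (degrees; the focal length in pixels is half the picture's height over the tangent of half this angle, whatever the lens; pixels are square), "cx", "cy" (the principal point, pixels), "cam_to_world" (4x4, takes a point from camera to world coordinates). Camera axes: x right, y up, looking along -z (the intrinsics and any distortion apply to the point x, -y, -z); pixel columns grow to the right and rows downward; lengths in mm; the calibration is good to about 2 mm. A picture is of the moment at which its call begins. calibration takes no time and is no camera call.
- ctrl.finish_job(): hands the job in, once; it reports no verdict.
Trained networks look in the newest picture that a camera, given by its name, has taken for a name from the list of things; names that differ only in an ending like _2 or _b are one class to them, and where a whole thing is asked for, a point or a joint stands for the part that bears it (a point fixed in the world has none). Each returns a list of dicts, best first, with "conf" (0 to 1); they miss things now and then, are a little off and sometimes report something else, mostly with a low value. They report only what shows in the picture. A call takes as long as a camera call.
- ctrl.spot_in(label, camera): "centre" ([x, y, z] in mm, in world coordinates, good to about 4 mm: the middle of the surface that is visible of it).
The state is a dict: "clock": time; "qpos": joint angles; "qd": joint speeds; "tau": joint torques, N m; "eef_pos": TCP position; "tool_rot": TCP orientation; "force": force on the tool from outside, world axes, zero at the start; "torque": the same for the moment, N m; "width": finger opening in mm.
Only numpy, scipy, OpenCV 4.12 (cv2) and the standard library are available. Lean on these libraries where they do the work, as an engineer would, in place of code of your own. Each camera call takes 0.05 s, during which the arm holds its last target.

## Task

Bring the next vial to the reading head of the sample changer: press the spring plunger on the turntable down with the fingertips and, keeping it down, turn the table clockwise (seen from above) to the next slot of the index ring, then let the plunger spring fully up into that slot and take the hand away. Do not grasp or lift anything, leave the vials in their pockets and do not disturb the jar, the dish or the spare vial standing around.

Things in the scene. Friction and masses are not known exactly. Their poses are not given: they have to be found in the camera images.
- changer: fixed white drum, origin on the turntable axis at bench level, z up. Outer wall 74 mm high, 270 mm outside diameter. Inside it a steel index ring (inner radius 110 mm, top 73 mm high) has slots at 30, 90, 150, 210, 270, 330 degrees in this frame (counter-clockwise from x). Grey reading head (50 x 56 mm, 120 high) outside the wall at 330 degrees; its lens reaches in to 105 mm from the axis.
- turntable (a joint): turntable angle, rad, positive CLOCKWISE seen from above; 0 (within 0.01) at the start, pin in the slot at 210 degrees; next slot (150 degrees) at 1.047. Aluminium disc 216 mm across, top 46 mm high, hub 84 mm high; five vial pockets (35 mm across, rims 66 mm high) and the plunger, all 75 mm from the axis, 60 degrees apart. Friction 0.05 N m, stays where left; locked while the pin is up in a slot.
- plunger (a joint): travel in m: 0 fully up, 0.014 fully down; the spring pushes up with 2.3 N (up) to 5.5 N (down). Its 12 mm steel pin reaches outward: up in a slot it locks the table; pressed 0.012 or more it passes freely under the ring. Let go between slots, it catches under the ring and reads about 0.012. Let go within 0.05 rad of a slot, it springs up and centres itself.
- plunger_top (a point): centre of the floor of the plunger's round black dished head, where a fingertip presses: 100 mm above the bench when up, 75 mm from the turntable axis; moves with the plunger and turntable. Head 48 mm across; dish 40 mm across, rim 5 mm high, so a fingertip in it can push the head sideways along its arc.
- vial_a: loose capped glass vial, 25 mm diameter, 50 mm tall, origin at the centre of its underside; at the start in the pocket at the reading head (330 degrees in the changer's frame). It rides round in its pocket with the turntable; do not lift it.
- vial_b: loose capped glass vial, 25 mm diameter, 50 mm tall, origin at the centre of its underside; the next vial, at the start at 30 degrees in the changer's frame. It rides round in its pocket with the turntable; do not lift it.
- vial_c: loose capped glass vial, 25 mm diameter, 50 mm tall, origin at the centre of its underside; at the start at 90 degrees in the changer's frame. It rides round in its pocket with the turntable; do not lift it.
- jar: bystander: amber glass bottle, 58 mm diameter, 110 mm tall, origin under its centre, to the robot's left of the changer
- dish: bystander: flat lidded glass dish, 92 mm diameter, 18 mm high, origin under its centre, to the left of the changer
- spare_vial: bystander: capped glass vial like the others, 25 mm diameter, 50 mm tall, standing on the bench to the right of the changer

How it is judged:
By the outcome, as a careful person would: the job done as asked, in the order asked, and still so for the second after the job is handed in, with the robot touching nothing.
It also fails if it takes over 38 s, if anything falls off the work surface, if the arm or the gripper's body presses on something with over 40 N, if the wrist force passes 120 N, or if a joint passes its speed limit or range.

## Working session

There is one attempt and no reset: what is moved stays moved. The work goes in short steps, Python scripts to look and compute and a tool call to move; the robot and the scene stay as the last step left them, time stands still between calls to the robot, and variables do not carry over. Pictures are saved under pics/ and viewed, and the job is handed in when it is done.

Besides the shell and the picture viewer there is one more tool, called after ">>>" by a JSON object that holds its "name" and its "arguments", one argument or row to a line. arm_command: Moves the arm, as the interface text tells. Its arguments: {"type":"object","properties":{"series":{"type":"array"}},"required":["series"]}

```bash
mkdir -p pics; ls
python3 - <<'E'
from cell import ctrl
import cv2
s=ctrl.read_state(); print(s)
for n in ("side","top"):
    cv2.imwrite(f"pics/{n}0.png",ctrl.get_image(n)); c=ctrl.calibration(n); print(n,c)
    for l in ("plunger_top","changer","plunger","turntable","vial_a","jar","dish","spare_vial"):
        print(l,[(d['conf'],[round(v) for v in d['centre']]) for d in ctrl.spot_in(l,n)])
print(ctrl.read_state()['clock'])
E
```

```text
pics
{'clock': 0.0, 'qpos': array([ 1.23522482,  0.62931657,  0.03840968,  1.518406  , -0.02698726,
        0.99629858, -0.01998752]), 'qd': array([ 0.00015476,  0.00038589, -0.00036693, -0.00068451, -0.00077801,
       -0.00061761, -0.00059647]), 'tau': array([ 1.07796234e-04, -5.63403118e+01,  1.22625131e+00, -1.93441164e+01,
        1.10288541e-02,  1.04896358e-02,  6.22029148e-06]), 'eef_pos': array([ 173.10241391, -625.85854424,  230.39550711]), 'tool_rot': array([-1.5623008 ,  1.56888486,  1.84910802]), 'force': array([ 0.53609046, -0.42705018, -0.55721013]), 'torque': array([-0.00019008,  0.06290072, -0.02739539]), 'width': 85.28344483283715}
side {'fovy': 56.884815060616546, 'cx': 315.5883753622948, 'cy': 205.73396035782068, 'cam_to_world': array([[ 9.28114730e-01,  1.68093118e-01, -3.32186319e-01,
         2.71661626e+02],
       [-3.71500210e-01,  4.76402211e-01, -7.96886772e-01,
        -7.38522341e+02],
       [ 2.43031150e-02,  8.63009639e-01,  5.04602538e-01,
         5.59421759e+02],
       [ 0.00000000e+00,  0.00000000e+00,  0.00000000e+00,
         1.00000000e+00]])}
[... 429 characters left out ...]
': 316.609136862612, 'cy': 204.60536991600753, 'cam_to_world': array([[ 1.36933646e-02,  9.93749659e-01, -1.10788566e-01,
         4.28102558e+02],
       [-9.99897328e-01,  1.40767777e-02,  2.67928722e-03,
        -3.52080532e+01],
       [ 4.22208678e-03,  1.10740503e-01,  9.93840387e-01,
         1.18657015e+03],
       [ 0.00000000e+00,  0.00000000e+00,  0.00000000e+00,
         1.00000000e+00]])}
plunger_top [(0.63, [537, -107, 97])]
changer [(0.88, [606, -66, 42])]
plunger [(0.76, [539, -113, 101])]
turntable [(0.63, [595, -59, 44])]
vial_a [(0.47, [587, 11, 97]), (0.19, [430, 325, 16])]
jar [(0.79, [611, 304, 75])]
dish [(0.85, [428, 323, 17])]
spare_vial [(0.45, [515, -397, 48])]
0.9
```

View pics/side0.png

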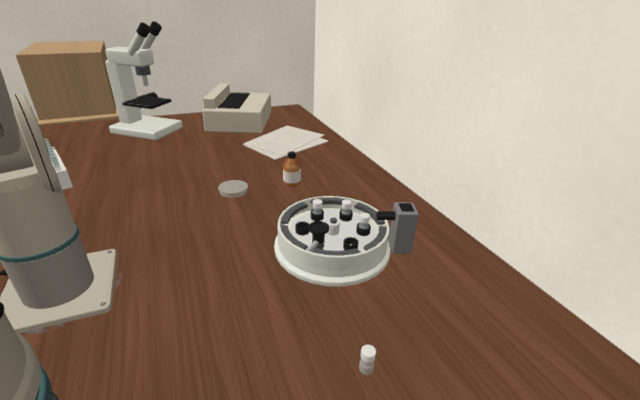

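View pics/top0.png

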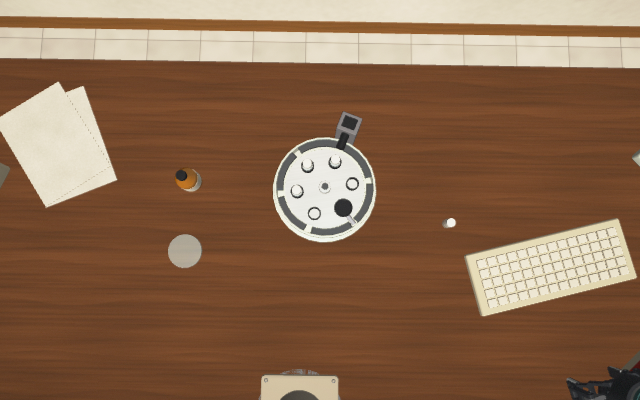

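```bash
cat > h.py <<'E'
import numpy as np
from cell import ctrl
def ray(n,u,v):
    c=ctrl.calibration(n); f=200/np.tan(np.radians(c['fovy'])/2); M=c['cam_to_world']
    d=M[:3,:3]@np.array([(u-c['cx'])/f,-(v-c['cy'])/f,-1]); return M[:3,3],d
def at_z(n,u,v,z):
    o,d=ray(n,u,v); return o+d*(z-o[2])/d[2]
def proj(n,p):
    c=ctrl.calibration(n); f=200/np.tan(np.radians(c['fovy'])/2); M=c['cam_to_world']
    q=M[:3,:3].T@(np.array(p,float)-M[:3,3]); return c['cx']+f*q[0]/-q[2], c['cy']-f*q[1]/-q[2]
E
python3 - <<'E'
import cv2
a=cv2.imread('pics/top0.png')[130:250,265:385]; cv2.imwrite('pics/t1.png',cv2.resize(a,(600,600),interpolation=cv2.INTER_CUBIC))
a=cv2.imread('pics/side0.png')[190:290,265:425]; cv2.imwrite('pics/s1.png',cv2.resize(a,(800,500),interpolation=cv2.INTER_CUBIC))
E
```

```text
(no output)
```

View pics/t1.png

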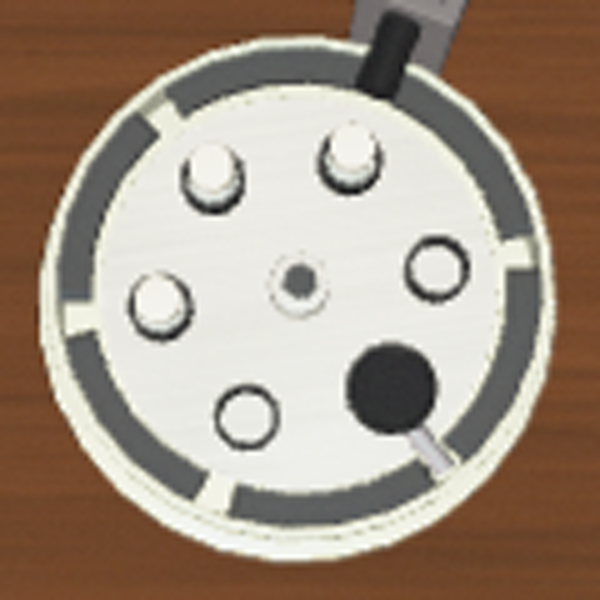

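View pics/s1.png

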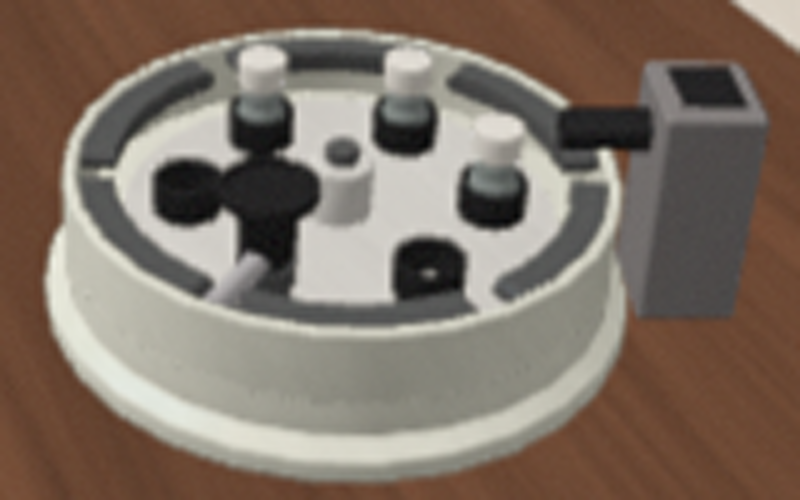

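Run:
```python
from h import *; import cv2
t=lambda x,y:(265+(x+.5)/5-.5,130+(y+.5)/5-.5); s=lambda x,y:(265+(x+.5)/5-.5,190+(y+.5)/5-.5)
print('head top',at_z('top',*t(392,389),105)); print('hub top',at_z('top',*t(299,282),84))
print('head side',at_z('side',*s(270,190),105)); print('hub side',at_z('side',*s(343,152),84))
# outer wall fit / ring inner-edge top z=73
for nm,uv in dict(innerR=(515,252),innerL=(80,317),sl150=(215,495),sl90=(160,110),pin=(445,465)).items(): print(nm,at_z('top',*t(*uv),73))
```

```text
head top [ 542.42885284 -105.7881384   105.        ]
hub top [600.42645581 -57.95199341  84.        ]
head side [ 541.44775736 -112.20625089  105.        ]
hub side [599.32822026 -64.73119353  84.        ]
innerR [ 619.90418203 -172.72458559   73.        ]
innerL [581.76684684  57.43074613  73.        ]
sl150 [488.63792244 -15.46854212  73.        ]
sl90 [694.08343672  17.24351008  73.        ]
pin [ 506.07208933 -135.99014884   73.        ]
```

The side view shows the plunger head at about (319,228) and the hub at (334,220). The top view has the head at (343,208) and the hub at (325,186). Their separation is 75 mm, as it must be, but the two cameras disagree by about 6 mm in y. I'll move above the head with the fingers shut, then check each camera against the known tool pose.

>>> {"name": "arm_command", "arguments": {
  "series": [
    [0,1.84,2.58,-0.3,0,0,0],
    [0,1.84,2.58,-0.3,0,0,0],
    [0,1.84,2.58,-0.3,0,0,0],
    [0,1.84,2.58,-0.3,0,0,0],
    [0,1.84,2.58,-0.3,0,0,0],
    [0,1.84,2.58,-0.3,0,0,0],
    [0,1.84,2.58,-0.3,0,0,0],
    [0,1.84,2.58,-0.3,0,0,0],
    [0,1.84,2.58,-0.3,0,0,0],
    [0,1.84,2.58,-0.3,0,0,0],
    [0,1.84,2.58,-0.3,0,0,0],
    [0,1.84,2.58,-0.3,0,0,0],
    [0,1.84,2.58,-0.3,0,0,0],
    [0,1.84,2.58,-0.3,0,0,0],
    [0,1.84,2.58,-0.3,0,0,0],
    [0,1.84,2.58,-0.3,0,0,0],
    [0,1.84,2.58,-0.3,0,0,0],
    [0,1.84,2.58,-0.3,0,0,0],
    [0,1.84,2.58,-0.3,0,0,0],
    [0,1.84,2.58,-0.3,0,0,0]
  ]
}}

```text
clock: 2.57
eef_pos: [542.2, -109.1, 171.4]
tool_rot: [2.658, 1.57, -0.214]
force: [0.1, -1.1, -1.0]
width: -0.0
```

Run:
```python
from h import *; import cv2
s=ctrl.read_state(); print(s['clock'],s['eef_pos'],s['tool_rot'],s['force'],s['width'])
for n in ('side','top'):
    im=ctrl.get_image(n); cv2.imwrite(f'pics/{n}2.png',im)
    u,v=proj(n,s['eef_pos']); print(n,u,v); 
    x0,y0=int(u)-50,int(v)-50; print(x0,y0)
    cv2.imwrite(f'pics/{n}2c.png',cv2.resize(im[y0:y0+100,x0:x0+100],(600,600),interpolation=cv2.INTER_CUBIC))
```

```text
2.5667 [ 542.19596172 -109.09091715  171.36470678] [ 2.65787429  1.5702821  -0.21385241] [ 0.10363026 -1.07740286 -1.01470825] -0.036907080130261595
side 319.2569943352393 200.837229054088
269 150
top 346.1922029643869 204.6403417687576
296 154
```

View pics/side2c.png

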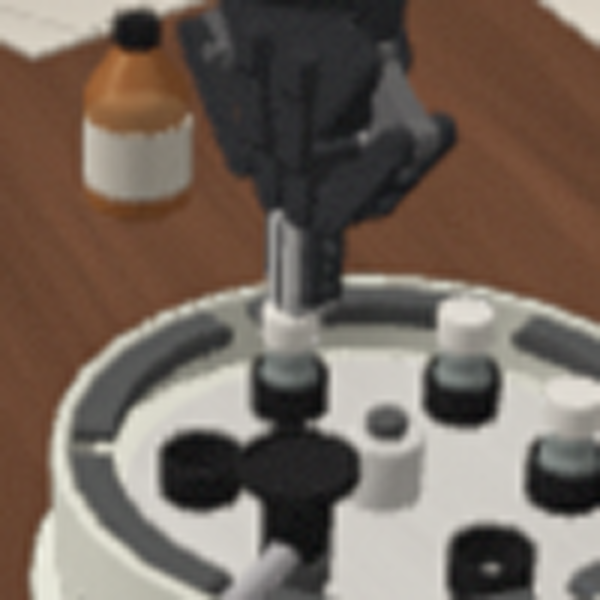

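View pics/top2c.png

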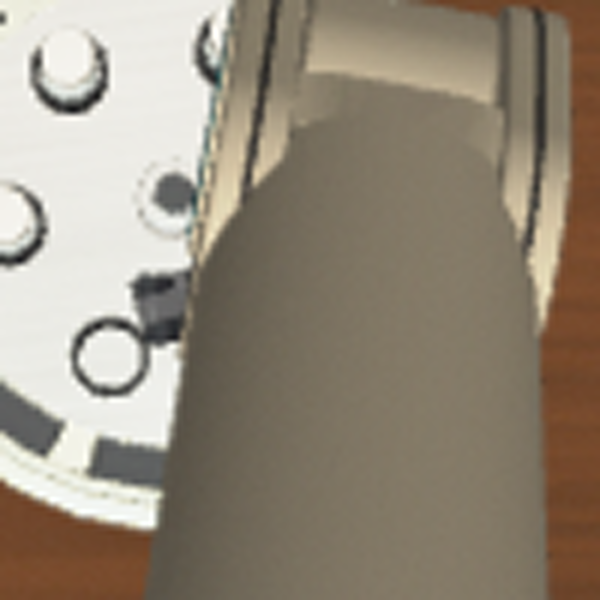

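>>> {"name": "arm_command", "arguments": {
  "series": [
    [0,0,-0.1,-1.2,0,0,0],
    [0,0,-0.1,-1.2,0,0,0],
    [0,0,0,-1.2,0,0,0],
    [0,0,0,-1.2,0,0,0],
    [0,0,0,-1.0,0,0,0],
    [0,0,0,0,0,0,0],
    [0,0,0,0,0,0,0]
  ]
}}

```text
clock: 3.25
eef_pos: [540.9, -112.8, 113.1]
tool_rot: [-0.336, 1.57, 3.075]
force: [0.8, 1.1, -0.1]
width: -0.0
```

Run:
```python
from h import *; import cv2
s=ctrl.read_state(); print(s['clock'],s['eef_pos'],s['force'])
n='side'
im=ctrl.get_image(n); cv2.imwrite(f'pics/{n}3.png',im)
print(proj(n,s['eef_pos']))
cv2.imwrite(f'pics/{n}3c.png',cv2.resize(im[190:250,285:365],(800,600),interpolation=cv2.INTER_CUBIC))
```

```text
3.25 [ 540.90493011 -112.75560482  113.05840532] [ 0.81747868  1.13466473 -0.1376296 ]
(np.float64(318.5701875936829), np.float64(224.7289884964965))
```

View pics/side3c.png

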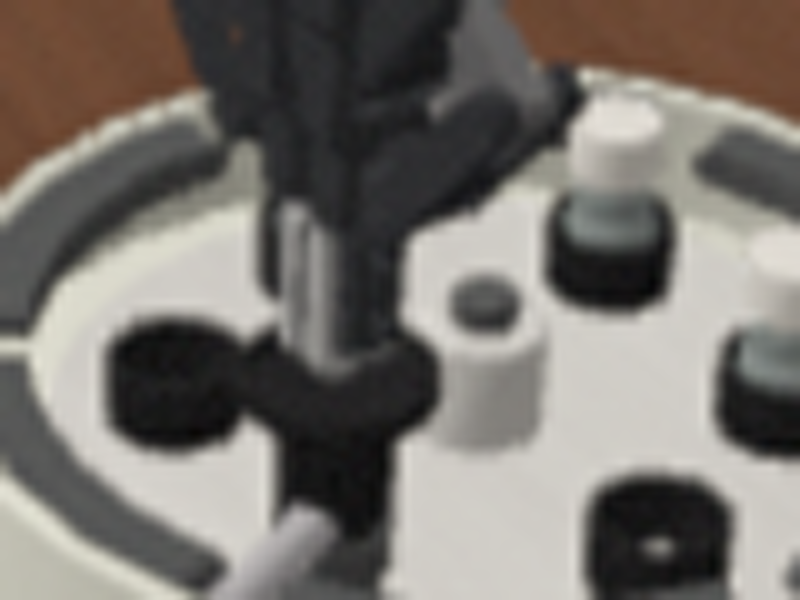

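The side view shows the shut tips over the black head. Their centre is near crop (337,350), where the pose predicts (336,352), so the side camera is trustworthy and I'll go mostly by it. Now I'll lower gently onto the floor of the dish.

>>> {"name": "arm_command", "arguments": {
  "series": [
    [0,0.05,0.1,-0.4,0,0,0],
    [0,0,0,-0.4,0,0,0],
    [0,0,0,-0.4,0,0,0],
    [0,0,0,0,0,0,0],
    [0,0,0,0,0,0,0]
  ]
}}

```text
clock: 3.72
eef_pos: [541.6, -111.4, 101.1]
tool_rot: [-0.431, 1.57, 2.98]
force: [0.5, 0.5, 0.7]
width: -0.2
```

>>> {"name": "arm_command", "arguments": {
  "series": [
    [0,0,0,-0.4,0,0,0],
    [0,0,0,-0.4,0,0,0],
    [0,0,0,-0.3,0,0,0],
    [0,0,0,0,0,0,0],
    [0,0,0,0,0,0,0]
  ]
}}

```text
clock: 4.13
eef_pos: [542.1, -111.6, 90.4]
tool_rot: [2.709, 1.57, -0.163]
force: [0.5, -0.4, 3.3]
width: 0.2
```

Run:
```python
from h import *; import cv2
s=ctrl.read_state(); print(s['clock'],s['eef_pos'],s['force'])
n='side'
im=ctrl.get_image(n); cv2.imwrite(f'pics/{n}4.png',im)
print(proj(n,s['eef_pos']))
cv2.imwrite(f'pics/{n}4c.png',cv2.resize(im[190:250,285:365],(800,600),interpolation=cv2.INTER_CUBIC))
```

```text
4.1333 [ 542.06086033 -111.56955026   90.37938842] [ 0.45323117 -0.40636634  3.28601765]
(np.float64(318.56030809506115), np.float64(232.84387597922452))
```

View pics/side4c.png

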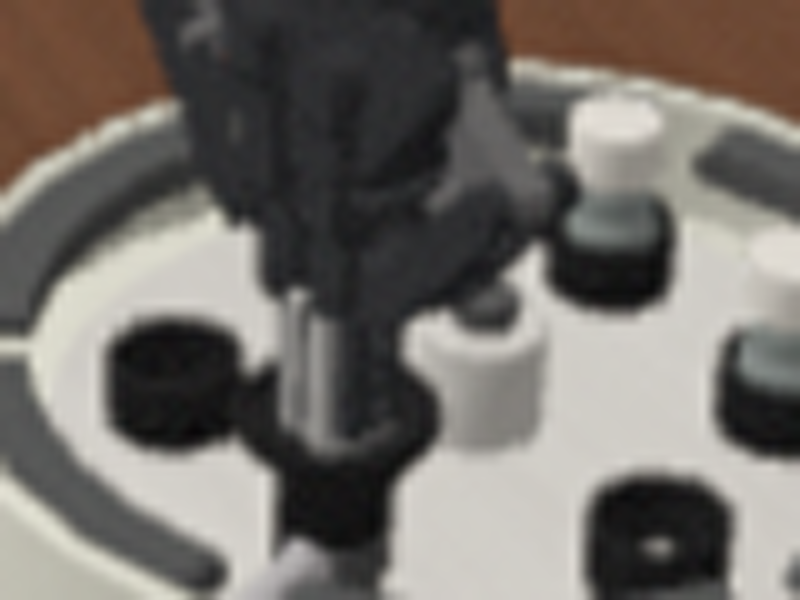

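Pressed about 10 mm, with the tips inside the rim. I'll press on to the stop.

>>> {"name": "arm_command", "arguments": {
  "series": [
    [0,0,0,-0.25,0,0,0],
    [0,0,0,-0.15,0,0,0],
    [0,0,0,0,0,0,0],
    [0,0,0,0,0,0,0]
  ]
}}

```text
clock: 4.52
eef_pos: [542.1, -111.5, 86.4]
tool_rot: [2.709, 1.57, -0.163]
force: [-0.2, -0.6, 5.6]
width: -0.1
```

>>> {"name": "arm_command", "arguments": {
  "series": [
    [0,0,0,-0.1,0,0,0],
    [0,0,0,0,0,0,0],
    [0,0,0,0,0,0,0]
  ]
}}

```text
clock: 4.77
eef_pos: [542.3, -111.7, 86.0]
tool_rot: [2.586, 1.569, -0.286]
force: [-0.4, -0.7, 9.3]
width: -0.3
```

Run:
```python
import numpy as np
a=np.radians(219.4-np.arange(0,61,3)); p=7.5*np.c_[np.cos(a),np.sin(a)]
d=np.diff(np.round(p,2),axis=0); print(np.round(d,2).tolist())
```

```text
[[-0.24, 0.31], [-0.22, 0.32], [-0.21, 0.33], [-0.19, 0.35], [-0.17, 0.35], [-0.15, 0.36], [-0.14, 0.37], [-0.11, 0.38], [-0.1, 0.38], [-0.07, 0.39], [-0.05, 0.38], [-0.04, 0.4], [-0.01, 0.39], [0.01, 0.39], [0.03, 0.39], [0.04, 0.39], [0.07, 0.39], [0.09, 0.38], [0.11, 0.38], [0.13, 0.37]]
```

>>> {"name": "arm_command", "arguments": {
  "series": [
    [0,-0.24,0.31,0,0,0,0],
    [0,-0.22,0.32,0,0,0,0],
    [0,-0.21,0.33,0,0,0,0],
    [0,-0.19,0.35,0,0,0,0],
    [0,-0.17,0.35,0,0,0,0],
    [0,-0.15,0.36,0,0,0,0],
    [0,0,0,0,0,0,0]
  ]
}}

```text
clock: 5.35
eef_pos: [530.0, -91.0, 86.0]
tool_rot: [2.762, 1.57, -0.109]
force: [-0.5, 0.4, 8.7]
width: -0.2
```

Run:
```python
from h import *; import cv2
s=ctrl.read_state(); print(s['clock'],s['eef_pos'],s['force'])
n='side'
im=ctrl.get_image(n); cv2.imwrite(f'pics/{n}5.png',im)
cv2.imwrite(f'pics/{n}5c.png',cv2.resize(im[180:280,265:425],(800,500),interpolation=cv2.INTER_CUBIC))
```

```text
5.35 [529.95814786 -90.97221033  85.99882301] [-0.46628989  0.37854413  8.67478163]
```

View pics/side5c.png

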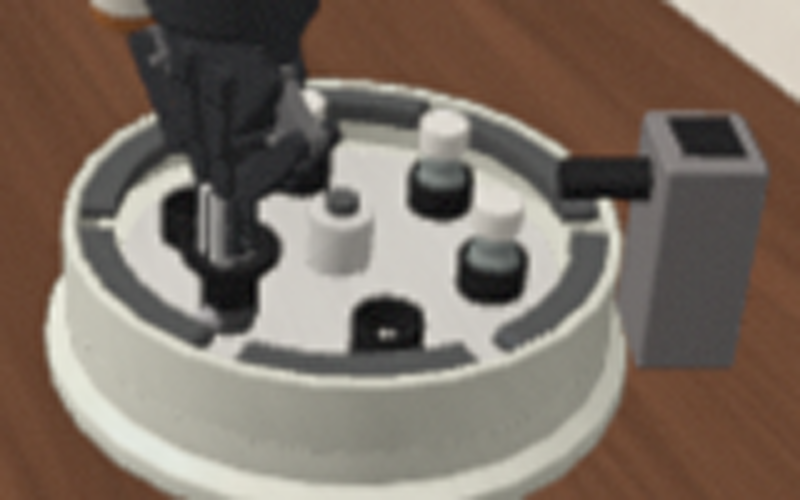

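The table is turning. The plunger is now at about crop (232,250), the pin is under the ring and the vials are riding round. I'll continue along the arc.

>>> {"name": "arm_command", "arguments": {
  "series": [
    [0,-0.14,0.37,0,0,0,0],
    [0,-0.11,0.38,0,0,0,0],
    [0,-0.1,0.38,0,0,0,0],
    [0,-0.07,0.39,0,0,0,0],
    [0,-0.05,0.38,0,0,0,0],
    [0,-0.04,0.4,0,0,0,0],
    [0,-0.01,0.39,0,0,0,0],
    [0,0.01,0.39,0,0,0,0],
    [0,0.03,0.39,0,0,0,0],
    [0,0.04,0.39,0,0,0,0],
    [0,0.07,0.39,0,0,0,0],
    [0,0.09,0.38,0,0,0,0],
    [0,0.11,0.38,0,0,0,0],
    [0,0.13,0.37,0,0,0,0],
    [0,0,0,0,0,0,0],
    [0,0,0,0,0,0,0]
  ]
}}

```text
clock: 6.73
eef_pos: [529.5, -36.9, 86.0]
tool_rot: [-1.782, 1.57, 1.63]
force: [-2.5, 1.3, 10.4]
width: 0.1
```

Run:
```python
from h import *; import cv2
s=ctrl.read_state(); print(s['clock'],s['eef_pos'],s['force'])
for n in ('side','top'):
  im=ctrl.get_image(n); cv2.imwrite(f'pics/{n}6.png',im)
  c=im[180:280,265:425] if n=='side' else im[130:250,265:385]
  cv2.imwrite(f'pics/{n}6c.png',cv2.resize(c,None,fx=5,fy=5,interpolation=cv2.INTER_CUBIC))
```

```text
6.7333 [529.45973977 -36.91215079  85.98745381] [-2.50986242  1.27479029 10.38078525]
```

View pics/side6c.png

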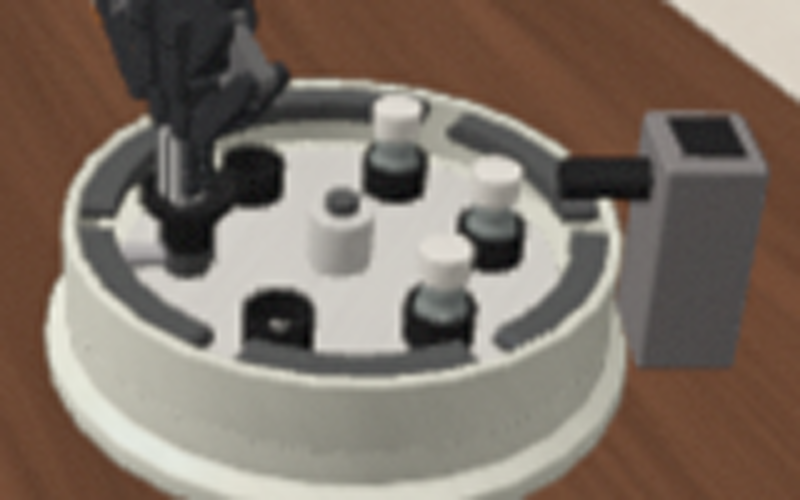

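View pics/top6c.png

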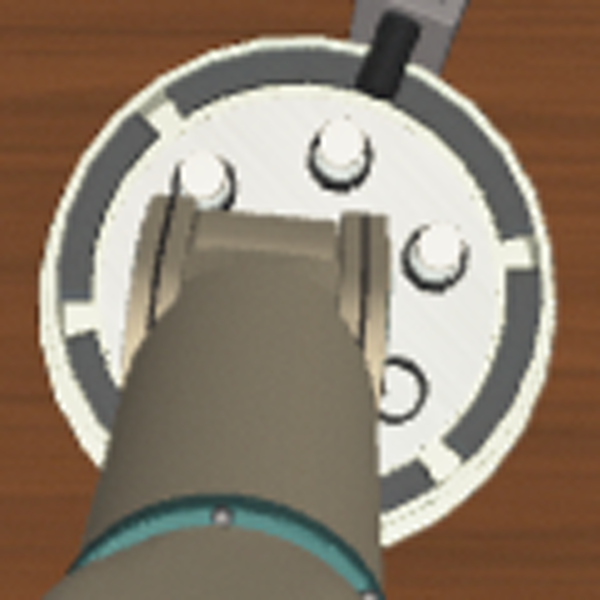

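```bash
cat > m.py <<'E'
from h import *; import cv2,sys
def off(n,f,c,r=8):
    a=cv2.imread(f'pics/{n}0.png'); b=cv2.imread(f)
    u,v=[int(round(x)) for x in c]
    K=6
    A=cv2.resize(a[v-r:v+r+1,u-r:u+r+1],None,fx=K,fy=K,interpolation=cv2.INTER_CUBIC)
    s=r+7; B=cv2.resize(b[v-s:v+s+1,u-s:u+s+1],None,fx=K,fy=K,interpolation=cv2.INTER_CUBIC)
    m=cv2.matchTemplate(B,A,cv2.TM_CCOEFF_NORMED); _,q,_,l=cv2.minMaxLoc(m)
    du,dv=(l[0]/K-7),(l[1]/K-7)
    p0=at_z(n,u,v,70); p1=at_z(n,u+du,v+dv,70); return q,(du,dv),(p1-p0)[:2]
E
python3 - <<'E'
from m import *
print(off('top','pics/top6.png',(335,162)))
print(off('side','pics/side6.png',(265+497/5,190+175/5)))
E
```

```text
(0.9777290225028992, (-2.0, -0.666666666666667), array([1.73670456, 5.36727534]))
(0.8366089463233948, (-0.16666666666666696, -1.666666666666667), array([3.16069187, 6.72924141]))
```

Vial_b's pocket is about 5.6 mm (0.075 rad) short of the original reading position, because the tips slipped a little in the dish. I'll advance further along the arc.

>>> {"name": "arm_command", "arguments": {
  "series": [
    [0,0.1,0.28,0,0,0,0],
    [0,0.1,0.28,0,0,0,0],
    [0,0,0,0,0,0,0],
    [0,0,0,0,0,0,0]
  ]
}}

```text
clock: 7.17
eef_pos: [531.6, -31.5, 86.0]
tool_rot: [-2.582, 1.57, 0.83]
force: [-1.4, 1.0, 10.2]
width: -0.1
```

Run:
```python
from m import *
s=ctrl.read_state(); print(s['clock'],s['eef_pos'],s['force'])
for n in ('side','top'): cv2.imwrite(f'pics/{n}7.png',ctrl.get_image(n))
print(off('top','pics/top7.png',(335,162)))
print(off('side','pics/side7.png',(265+497/5,190+175/5)))
```

```text
7.1667 [531.63554352 -31.51890663  86.00946401] [-1.39769019  0.97955527 10.20940174]
(0.9801900386810303, (-0.16666666666666696, 0.0), array([-0.00650902,  0.44585645]))
(0.9753274917602539, (0.16666666666666696, -0.16666666666666696), array([0.73590053, 0.5176186 ]))
```

It is now within about 0.5 mm (0.007 rad) of the slot. I'll lift straight up.

>>> {"name": "arm_command", "arguments": {
  "series": [
    [0,0,0,-0.0,0,0,0],
    [0,0,0,0.2,0,0,0],
    [0,0,0,0.3,0,0,0],
    [0,0,0,0.3,0,0,0],
    [0,0,0,0.4,0,0,0],
    [0,0,0,0.4,0,0,0],
    [0,0,0,0.6,0,0,0],
    [0,0,0,1,0,0,0],
    [0,0,0,1.5,0,0,0],
    [0,0,0,2,0,0,0],
    [0,0,0,3,0,0,0],
    [0,0,0,3,0,0,0],
    [0,0,0,3,0,0,0],
    [0,0,-3,2,0,0,0],
    [0,0,-3.5,0,0,0,0],
    [0,0,-3.5,0,0,0,0],
    [0,0,-3.5,0,0,0,0],
    [0,0,-3.5,0,0,0,0],
    [0,0,-3.5,0,0,0,0],
    [0,0,-3.5,0,0,0,0]
  ]
}}

```text
clock: 8.93
eef_pos: [530.8, -273.5, 262.9]
tool_rot: [-0.706, 1.57, 2.705]
force: [1.4, -0.5, -0.2]
width: -0.2
```

>>> {"name": "arm_command", "arguments": {
  "series": [
    [0,0,-3.5,0,0,0,0],
    [0,-1,-3,0,0,0,0],
    [0,-1,-3,0,0,0,0],
    [0,-1,-3,0,0,0,0],
    [0,0,0,0,0,0,0],
    [0,0,0,0,0,0,0]
  ]
}}

```text
clock: 9.43
eef_pos: [499.4, -399.4, 262.5]
tool_rot: [0.315, 1.569, -2.561]
force: [0.2, 0.9, 0.5]
width: -0.2
```

Run:
```python
from m import *
s=ctrl.read_state(); print(s['clock'],s['eef_pos'],s['force'])
for n in ('side','top'):
  im=ctrl.get_image(n); cv2.imwrite(f'pics/{n}8.png',im)
  c=im[180:280,265:425] if n=='side' else im[130:250,265:385]
  cv2.imwrite(f'pics/{n}8c.png',cv2.resize(c,None,fx=5,fy=5,interpolation=cv2.INTER_CUBIC))
print(off('top','pics/top8.png',(335,162)))
print(off('side','pics/side8.png',(265+497/5,190+175/5)))
for n in ('side','top'): print(n,ctrl.spot_in('plunger_top',n))
```

```text
9.4333 [ 499.41945211 -399.41661601  262.54575719] [0.15951013 0.8547148  0.46274201]
(0.9772763848304749, (-0.16666666666666696, -0.16666666666666696), array([0.44714522, 0.4499134 ]))
(0.3271685540676117, (0.33333333333333304, 0.666666666666667), array([-0.64034196, -2.8839475 ]))
side [{'centre': [526.1, -35.4, 99.8], 'conf': 0.94}]
top [{'centre': [524.7, -26.1, 95.8], 'conf': 0.61}]
```

View pics/side8c.png

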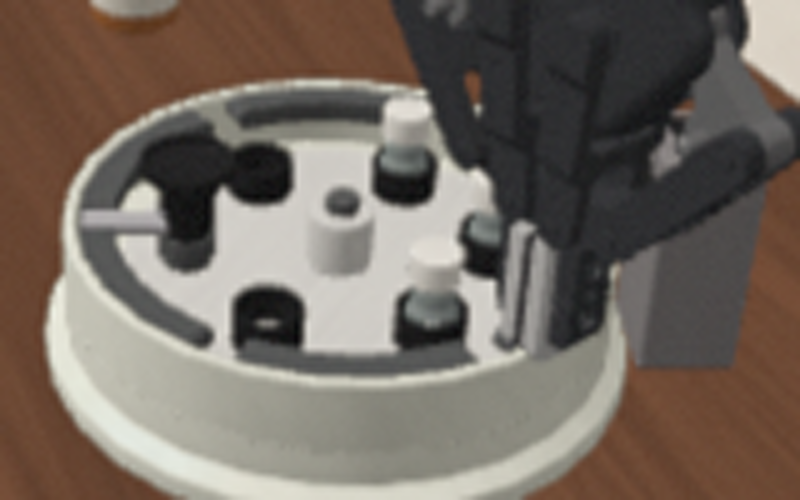

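View pics/top8c.png

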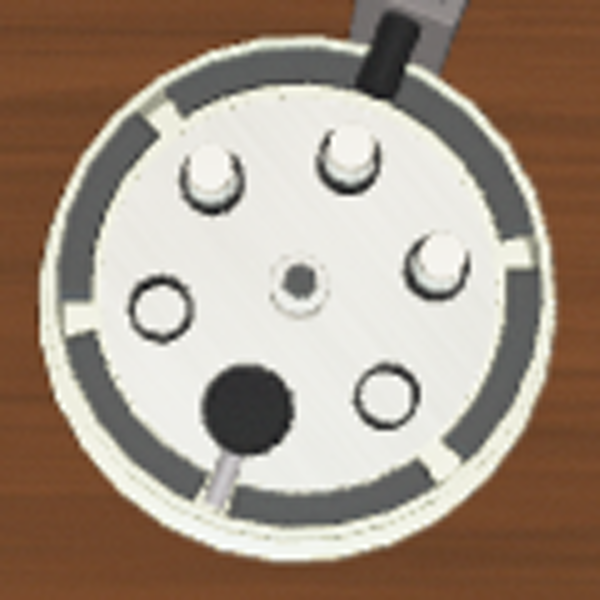

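The top view shows the pin in the new slot at crop (220,490) and a vial under the lens at (350,160). In the side view the pin lies in the slot across the ring at (100,220), with the head at full height. I'll check the bystanders against the first picture and hand in.

Run:
```python
from m import *
for nm,c in dict(jar=(187,180),dish=(185,251),drum=(300,240)).items(): print(nm,off('top','pics/top8.png',c,14)[:2])
s=off('top','pics/top8.png',(450,223),8); print('spare',s[:2])
print(ctrl.finish_job())
```

```text
jar (0.99893718957901, (0.0, 0.0))
dish (0.9963441491127014, (0.0, 0.0))
drum (0.9889945983886719, (0.0, 0.0))
spare (0.9997657537460327, (0.0, 0.0))
the job is handed in; nothing more can be done
None
```

The next vial (vial_b) is at the reading head, and the job was handed in at about 9.5 s on the clock.

I pressed the plunger to its stop with the shut fingertips (about 9–10 N at the wrist) and turned the table clockwise along the arc. The first pass stopped about 0.075 rad short because the tips slipped in the dish, so I advanced further. I then lifted straight up and moved the hand clear.

Last checks:
- **Plunger:** the top picture shows the pin in the 150° slot. The side camera puts the plunger head at 99.8 mm, which is fully up. The top camera gave 95.8 mm, within its usual error.
- **Vial position:** by the top camera, vial_b is within about 0.6 mm of where vial_a stood at the start. The same check from the side camera failed because the arm was in the way.
- **Vials and bystanders:** all three vials are in their pockets. The jar, dish and spare vial show no movement between the first and last pictures.
- **Camera disagreement:** the two cameras differed by about 6 mm in y at the start. I used the side camera because it matched the tool's known position.

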